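# Dispose of used vials through a plunger-locked drop box

## Task

Put the two used vials into the yellow drop box: pull up the black spring plunger knob to free the blue cover, slide the cover all the way open, and push the blue-capped and the yellow-capped vial along the deck into the opening without picking them up. Then slide the cover fully shut so that the plunger snaps home. Leave the other things on the bench where they stand.

Things in the scene. Friction and masses are not known exactly. Their poses are not given: they have to be found in the camera images.
- dropbox: yellow waste drop box fixed to the bench, 136 (its x) x 275 (its y) x 97 mm, turned a little about z from run to run; origin on the bench under the centre of its opening, z up. Its steel top plate is 85 mm above the bench, from y = -130 to +145 mm, between two side rails (inner faces at x = +-60 mm) that stand 12 mm above the plate
- dropbox_opening (a point): centre of the box's opening, level with the top plate (85 mm above the bench), hidden under the shut cover; the opening is 108 (box x) x 70 mm (box y), over a hollow 77 mm deep
- dropbox_deck (a point): centre of the deck, the part of the top plate at the box's -y end where the used vials stand: 120 (x) x 95 mm (y = -130 to -35 mm of the box), up to the opening's edge; no rail at its -y end
- cover (a joint): travel of the flat blue-painted metal cover along the box's +y: 0 fully shut, 0.078 fully open (end stop). Cover 116 x 105 x 4 mm, top 90 mm above the bench, y = -40 to +65 mm of the box when shut. Friction about 2 N, stays where left. It carries the plunger and is locked at 0 (play under 3 mm) while the plunger's pin is in its hole
- plunger (a joint): lift of the spring plunger in m: 0 down (pin in its hole), 0.013 fully pulled (end stop); the cover is free above 0.009. Spring 5 N down, rising to 8 N. If let go off the hole, the pin rides on the top plate (lift about 0.007, little friction) and drops in by itself when the cover is fully shut
- plunger_knob (a point): centre of the black plunger knob, an upright cylinder 24 mm in diameter, 24 mm high (106 to 130 mm above the bench when down) on a narrower steel collar (16 mm wide). On the cover, at x = 0, y = +52 mm of the box when shut, and moves with the cover. Can be gripped from above, or pushed sideways to slide the freed cover
- vial_blue_center (a point): centre (half-way up) of the used vial with blue cap, 22 mm in diameter, 44 mm high, 15 to 30 g, standing on the deck
- vial_yellow_center (a point): centre (half-way up) of the used vial with yellow cap, same size, standing on the deck; the two stand beside each other at x about +28 and -28 mm of the box, either way round, their distances to the opening differ
- vial_white_center (a point): centre of a vial with white cap, same size, on the bench behind the box; leave alone
- dropper_center (a point): centre of a brown dropper bottle with black cap, 33 mm in diameter, 90 mm high, on the bench left of the box; leave alone
- bench_timer_center (a point): centre of a white round timer with red knob, 62 mm in diameter, 34 mm high, on the bench left of the box; leave alone
There are look-alikes about, which are no part of the job. Leave any pink look-alike of the part that bears vial_blue_center alone.

How it is judged:
On the way, in this order (a step that is already met when the one before it is completed fails the run):
1. the plunger is pulled up (lift over 6 mm) (value of joint plunger above 0.006 m), for 0.1 s.
2. the cover is slid fully open (over 70 of 78 mm) (value of joint cover above 0.07 m), for 0.2 s.
3. both vials have dropped into the box (z of each of vial_blue_center, vial_yellow_center in the frame of dropbox below 0.075 m and x of vial_blue_center in the frame of dropbox between -0.06 and 0.06 m and y of vial_blue_center in the frame of dropbox between -0.125 and 0.14 m and x of vial_yellow_center in the frame of dropbox between -0.06 and 0.06 m and y of vial_yellow_center in the frame of dropbox between -0.125 and 0.14 m), for 0.2 s.
At the end, for the whole second after the job is handed in: both used vials lie inside the box below its top plate, the cover is shut (within 3 mm of its stop) and the plunger is down in its hole (within 3 mm) (all of step 3 and value of joint each of cover, plunger below 0.003 m); the robot touches nothing.
It fails at once if a used vial is picked up (its centre over 25 mm higher than when it stands on the deck) (height (world z) of any of vial_blue_center, vial_yellow_center above 0.132 m).
It fails at once if the white-capped vial, the dropper bottle or the timer is moved more than 30 mm or knocked over (distance of any of vial_white_center, dropper_center, bench_timer_center from where it was at the start of the episode above 0.03 m or angle between any of vial_white_center, dropper_center's own z axis and vertical above 0.7 rad).
It also fails if it takes over 58 s, if anything falls off the work surface, if the arm or the gripper's body presses on something with over 40 N, if the wrist force passes 120 N, or if a joint passes its speed limit or range.

## Robot

A 6-joint arm with a two-finger parallel gripper is mounted at the origin on a cart in front of the work surface, level with it; the furniture and walls round the work are solid. World frame = base frame: x ahead of the robot, y to its left, z up, the work surface at z = 0. Lengths are in m, angles in rad, forces in N, time in s.
With the tool pointing down it reaches from about 0.425 to 0.95 m from the base axis. Payload 3.5 kg.
Tool frame: the origin (TCP) lies on the centre line of the jaws, within the pads' length; the fingertips stand 11 mm ahead of it and the grasp point (between the pads) lies 8 mm behind it; x points along the fingers, y is the direction in which the jaws open and shut, and the axes are right-handed (so a half turn about x gives the same grasp; the last joint's range is limited). The gripper opens to 85 mm and grips with 20 to 120 N. Pads are 22 mm wide; open, the fingers measure 114 mm over their backs; the gripper's body (76 mm by 85 mm) begins 54 mm behind the grasp point. The pads swing forward as they close: fully open they stand 13 mm farther back than shut.
Start: joints at [-1.474, 0.286, 1.577, -0, 1.279, -0.15], TCP at [0.165, -0.655, 0.242] pointing down, gripper open.
Joint ranges: [-2.77, 2.77], [-0.9, 2.22], [0.21, 2.48], [-1.53, 4.67], [0.24, 2.81], [-2.84, 2.84]. Speed limits (rad/s): [2.79, 2.79, 3.14, 3.14, 3.14, 3.14].

## Interface

Orientations are given as a unit quaternion [x, y, z, w].
In Python, from plant import ctrl gives the robot as it stands. The module is installed in compiled form; this text tells all that it offers.
- The arm moves only by the tool drive_tool, never from a script. Its argument "series" is a list of rows, each a list of 2 entries, a list of its own where there are three numbers: the shift along the tool's x, y, z in units of 50 mm (1.0 is 50 mm), then the turn, a rotation vector about the tool's x, y, z in degrees. A call has 1 to 5 rows; each row shifts and turns the pose as measured when the row begins, along the tool's axes as they then stand; what a row does not reach is not made up. A row lasts 1/10 s, in which the tool goes at most 50 mm and 8.59 degrees, less where a joint would pass 70% of its speed; a pose out of reach is approached as far as the arm can. A call is refused whole if a number of a shift passes 1 or a number of a turn 8.59, either way. A call with a gripper value outside its range is refused whole. "grip" is the gripper's target within -1 to 1 (fully open at 1, half-way at 0, shut at -1), set as the call begins (left out, the last holds). The fingers move at their own pace and stop on an object; "newtons" is the grip in N (left out, the last holds). Time passes only in rows, so rows that do not move let the fingers close. It gives the time, the measured TCP pose, the force and the opening at its end, in the units of the state.
- ctrl.get_state(): the state, without advancing time (a new reading comes with each control period).
- ctrl.read_camera(name): name is "scene" or "top" or "wrist"; returns a dict with "img" (480x640x3 uint8, red, green, blue), "camera_matrix" (3x3 intrinsics, pixels), "k1" (the pictures are not rectified: a ray, as slopes to the right and down, at radius r is drawn at 1 + k1 r^2 times it, then the intrinsics apply), "R" (3x3) and "t" (3): a world point X has camera coordinates R X + t. Camera axes: x right, y down, z forward; pixel columns grow to the right and rows downward; lengths in m; the calibration is good to about 2 mm. A picture is of the moment at which its call begins. There is no depth.
- ctrl.sign_off(): hands the job in, once; it reports no verdict.
The state is a dict: "time": time; "qpos": joint angles; "dq": joint speeds; "joint_efforts": joint torques, N m; "eef_pos": TCP position; "tcp_rot": TCP orientation; "contact_force": force on the tool from outside, world axes, zero at the start; "wrist_torque": the same for the moment, N m; "opening": opening from 0.0 (shut) to 1.0 (fully open).
Only numpy, scipy, OpenCV 4.12 (cv2) and the standard library are available. Lean on these libraries where they do the work, as an engineer would, in place of code of your own. Each camera call takes 0.05 s, during which the arm holds its last target.

## Working session

There is one attempt and no reset: what is moved stays moved. The work goes in short steps, Python scripts to look and compute and a tool call to move; the robot and the scene stay as the last step left them, time stands still between calls to the robot, and variables do not carry over. Pictures are saved under pics/ and viewed, and the job is handed in when it is done.

Besides the shell and the picture viewer there is one more tool, called after "Call:" as a command line: name --argument value ..., lists and objects as JSON in quotes. drive_tool: Moves the arm, as the interface text tells. Its arguments: {"type":"object","properties":{"series":{"type":"array"},"grip":{"type":"number"},"newtons":{"type":"number"}},"required":["series"]}

```bash
mkdir -p pics
cat > h.py <<'E'
import numpy as np, cv2
from plant import ctrl
def cam(n,fn=None):
    c=ctrl.read_camera(n)
    if fn: cv2.imwrite('pics/'+fn,c['img'][:,:,::-1])
    return c
def ray(c,uv):
    K=np.array(c['camera_matrix']);R=np.array(c['R']);t=np.array(c['t'])
    x,y=(uv[0]-K[0,2])/K[0,0],(uv[1]-K[1,2])/K[1,1]
    rd=np.hypot(x,y);r=rd
    for _ in range(30): r=rd/(1+c['k1']*r*r)
    s=r/rd if rd>0 else 1
    d=R.T@np.array([x*s,y*s,1]);o=-R.T@t
    return o,d
def plane(c,uv,z):
    o,d=ray(c,uv);return o+d*(z-o[2])/d[2]
def proj(c,X):
    K=np.array(c['camera_matrix']);p=np.array(c['R'])@np.array(X)+np.array(c['t'])
    x,y=p[:2]/p[2];f=1+c['k1']*(x*x+y*y)
    return np.array([K[0,0]*x*f+K[0,2],K[1,1]*y*f+K[1,2]])
E
python3 - <<'E'
from h import *
for n in ['scene','top','wrist']:
    c=cam(n,n+'0.png'); R=np.array(c['R']);print(n,-R.T@np.array(c['t']),c['k1'])
s=ctrl.get_state()
print(s)
E
```

```text
scene [ 0.06928293 -1.10557599  0.70014413] -0.003749496479377998
top [ 0.37905186 -0.11001489  1.15624727] -0.04344169949629262
wrist [ 0.23964899 -0.63596095  0.3733814 ] 0.00663503730011534
{'time': 0.15, 'qpos': array([-1.47395761e+00,  2.87029733e-01,  1.57785524e+00,  1.10461384e-05,
        1.27861836e+00, -1.50027425e-01]), 'dq': array([ 2.35151152e-06, -9.96234288e-04, -3.93768172e-03, -5.89427126e-04,
        7.45647291e-04, -9.38144187e-04]), 'joint_efforts': array([-2.03209686e-05, -4.06604648e+01, -2.93141145e+01, -2.00779050e-04,
        3.95490497e-03, -2.56712006e-06]), 'eef_pos': array([ 0.16491154, -0.65402888,  0.241212  ]), 'tcp_rot': array([ 0.70174849,  0.08773293, -0.70170509,  0.08638255]), 'contact_force': array([-0.32080569,  0.74593562,  0.60097414]), 'wrist_torque': array([-0.02584428, -0.07436371,  0.0126719 ]), 'opening': 0.9992487165811943}
```

View pics/scene0.png

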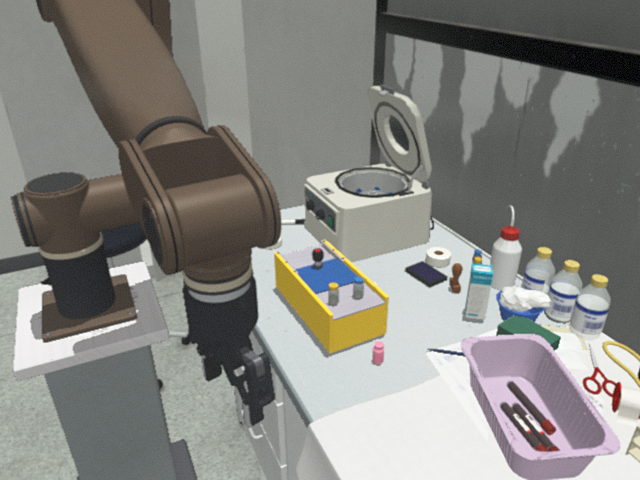

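View pics/top0.png

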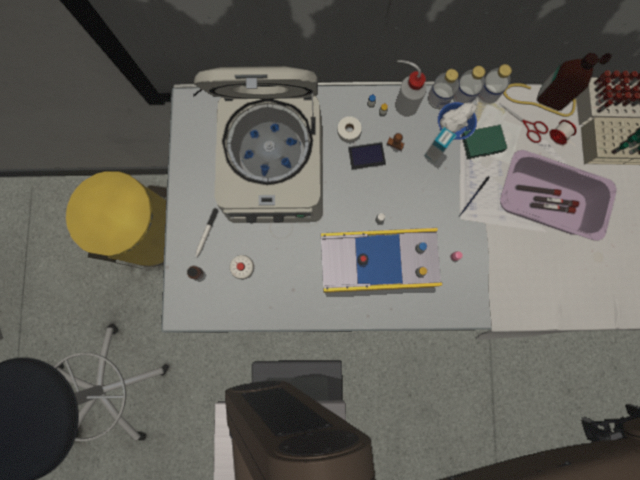

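View pics/wrist0.png

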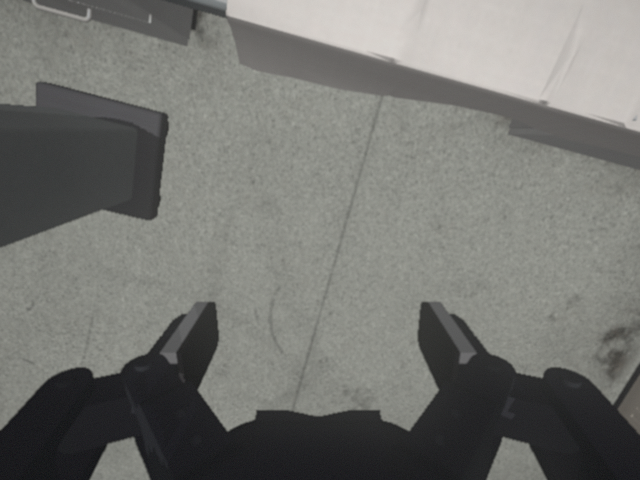

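The top view shows the box with its rails running from (322,234) to (438,230) and from (325,291) to (440,284). The knob is near (363,259), the blue vial near (422,247), the yellow one near (422,271), and the pink look-alike near (456,256) off the box's deck end. Next I'll measure these.

Run:
```python
from h import *
c=cam('top')
im=c['img'];big=cv2.resize(im[215:305,310:470],None,fx=5,fy=5,interpolation=cv2.INTER_CUBIC)
cv2.imwrite('pics/topcrop.png',big[:,:,::-1])
c2=cam('scene');cv2.imwrite('pics/scenecrop.png',cv2.resize(c2['img'][225:375,250:410],None,fx=4,fy=4,interpolation=cv2.INTER_CUBIC)[:,:,::-1])
hsv=cv2.cvtColor(im,cv2.COLOR_RGB2HSV)
def m(lo,hi,roi,minA=4):
    k=cv2.inRange(hsv,np.array(lo),np.array(hi));z=np.zeros_like(k);z[roi[1]:roi[3],roi[0]:roi[2]]=k[roi[1]:roi[3],roi[0]:roi[2]]
    n,l,st,ce=cv2.connectedComponentsWithStats(z)
    return [(st[i],ce[i],cv2.minAreaRect(np.argwhere(l==i)[:,::-1].astype(np.float32))) for i in range(1,n) if st[i,4]>=minA]
roi=(310,215,470,305)
print('yellow');
for s,ce,r in m((18,130,80),(32,255,255),roi):
    print(s,ce,r); bp=cv2.boxPoints(r); print([plane(c,p,.097).round(4) for p in bp])
print('blue')
for s,ce,r in m((100,120,50),(125,255,255),roi):
    print(s,ce,r); print(plane(c,ce,.09))
    print([plane(c,p,.09).round(4) for p in cv2.boxPoints(r)])
```

```text
yellow
[321 228 116   8 298] [385.46308725 231.6442953 ] ((378.5598449707031, 232.197021484375), (3.2459449768066406, 115.1561508178711), 87.1375961303711)
[array([ 0.5499, -0.1054,  0.097 ]), array([ 0.5606, -0.3756,  0.097 ]), array([ 0.5529, -0.3756,  0.097 ]), array([ 0.5422, -0.1057,  0.097 ])]
[419 268   8   7  41] [422.43902439 270.73170732] ((422.4000549316406, 270.70001220703125), (6.708203315734863, 6.260990142822266), 26.56505012512207)
[array([ 0.4571, -0.3289,  0.097 ]), array([ 0.47 , -0.336,  0.097]), array([ 0.4629, -0.3496,  0.097 ]), array([ 0.45  , -0.3426,  0.097 ])]
[324 283 118   9 424] [382.86320755 286.93160377] ((382.48504638671875, 286.70074462890625), (4.244697570800781, 117.25352478027344), 87.1375961303711)
[array([ 0.4238, -0.1107,  0.097 ]), array([ 0.4342, -0.3811,  0.097 ]), array([ 0.4244, -0.3812,  0.097 ]), array([ 0.4141, -0.1111,  0.097 ])]
blue
[ 356  235   46   49 1846] [379.47670639 259.47399783] ((378.3894958496094, 259.4005432128906), (46.98759841918945, 42.993125915527344), 86.98721313476562)
[ 0.48794065 -0.24142456  0.09      ]
[array([ 0.5415, -0.187 ,  0.09  ]), array([ 0.5458, -0.2883,  0.09  ]), array([ 0.4355, -0.2901,  0.09  ]), array([ 0.4314, -0.1904,  0.09  ])]
[420 243   6   7  33] [422.42424242 245.93939394] ((422.5, 246.0), (6.0, 5.0), 90.0)
[ 0.51870278 -0.34331129  0.09      ]
[array([ 0.5257, -0.3379,  0.09  ]), array([ 0.5256, -0.3497,  0.09  ]), array([ 0.5114, -0.3491,  0.09  ]), array([ 0.5115, -0.3373,  0.09  ])]
```

View pics/topcrop.png

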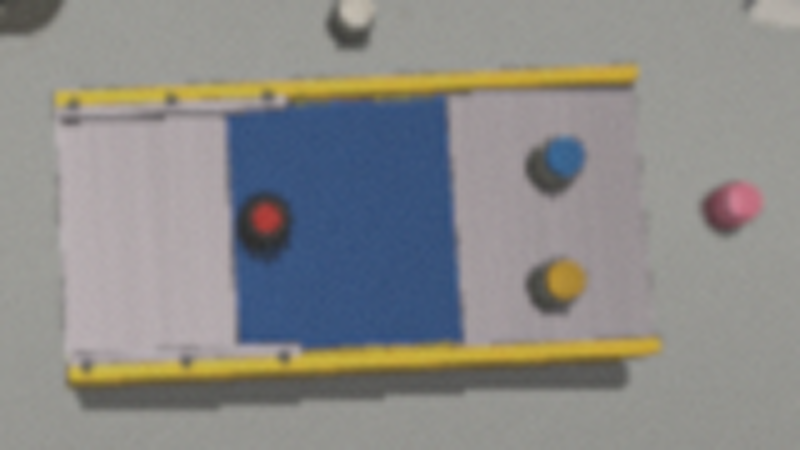

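View pics/scenecrop.png

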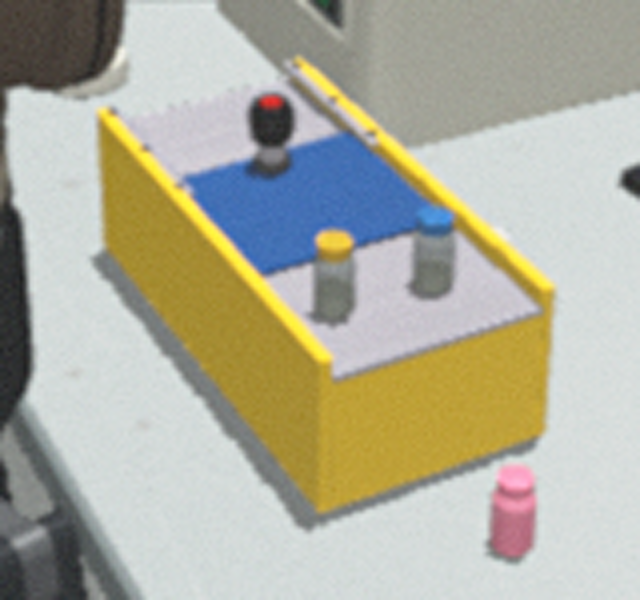

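```bash
cat >> h.py <<'E'
O=np.array([.4885,-.2512]);A=0.039
bx=np.array([np.cos(A),np.sin(A)]);by=np.array([-np.sin(A),np.cos(A)])
def W(x,y): return O+bx*x+by*y
def B(p): d=np.array(p)[:2]-O; return np.array([d@bx,d@by])
E
python3 - <<'E'
from h import *
c=cam('top');s=cam('scene')
for n,p,z,q in [('knob',(363.2,258.4),.130,(250+271/4,225+101/4)),('blue',(423,246.2),.129,(250+435/4,225+213/4)),('yel',(423.2,270.8),.129,(250+335/4,225+237/4))]:
    P=plane(c,p,z);Q=plane(s,q,z)
    print(n,P.round(4),B(P).round(4),'scene',Q.round(4),B(Q).round(4))
print(W(0,.052),W(0,0),W(0,-.0825))
for p in [(-.06,-.13),(.06,-.13),(-.06,.145),(.06,.145)]:
    X=[*W(*p),.097];print(p,proj(s,X),proj(c,X))
print(plane(s,(250+332/4,225+358/4),.097),plane(s,(250+552/4,225+292/4),.097))
from scipy.spatial.transform import Rotation as Ro
print(Ro.from_quat(ctrl.get_state()['tcp_rot']).as_matrix().round(3))
E
```

```text
knob [ 0.4867 -0.1999  0.13  ] [0.0002 0.0513] scene [ 0.4902 -0.2011  0.13  ] [0.0037 0.0499]
blue [ 0.513  -0.3361  0.129 ] [ 0.0212 -0.0857] scene [ 0.517  -0.3387  0.129 ] [ 0.0251 -0.0885]
yel [ 0.4573 -0.3341  0.129 ] [-0.0344 -0.0817] scene [ 0.4617 -0.3363  0.129 ] [-0.0301 -0.084 ]
[ 0.48647251 -0.19923954] [ 0.4885 -0.2512] [ 0.49171668 -0.33363727]
(-0.06, -0.13) [331.58211556 313.99004335] [441.94355514 281.8878253 ]
(0.06, -0.13) [383.89660458 297.12087781] [437.47479197 230.6620375 ]
(-0.06, 0.145) [274.85948488 251.07167115] [322.94299791 287.93468296]
(0.06, 0.145) [320.41045177 239.47709725] [320.39277455 236.45184272]
[ 0.43534018 -0.38606576  0.097     ] [ 0.55931649 -0.38495531  0.097     ]
[[-0.     0.244 -0.97 ]
 [ 0.001 -0.97  -0.244]
 [-1.    -0.001 -0.   ]]
```

```bash
cat >> h.py <<'E'
from scipy.spatial.transform import Rotation as Ro
Rt=np.array([[0,*[bx[0]],-by[0]],[0,bx[1],-by[1]],[-1,0,0]])
def st():
    s=ctrl.get_state();print('t',round(s['time'],2),'tcp',s['eef_pos'].round(4),'box',B(s['eef_pos']).round(4),'F',s['contact_force'].round(1),'open',round(s['opening'],3),'q',s['qpos'].round(2))
    return s
def rows(target,n=5,mx=.045):
    s=ctrl.get_state();p=s['eef_pos'].copy();R=Ro.from_quat(s['tcp_rot']);T=Ro.from_matrix(Rt)
    for i in range(n):
        d=np.array(target)-p;L=np.linalg.norm(d);d=d*min(1,mx/max(L,1e-9))
        rv=(R.inv()*T).as_rotvec(degrees=True);a=np.linalg.norm(rv);rv=rv*min(1,8.5/max(a,1e-9))
        print([list((R.inv().apply(d)/.05).round(2)),list(rv.round(1))])
        p=p+d;R=R*Ro.from_rotvec(rv,degrees=True)
E
python3 - <<'E'
from h import *
rows([.488,-.2,.23],15)
E
```

```text
[[np.float64(0.02), np.float64(-0.58), np.float64(-0.68)], [np.float64(-8.5), np.float64(-0.0), np.float64(0.0)]]
[[np.float64(0.02), np.float64(-0.48), np.float64(-0.76)], [np.float64(-8.5), np.float64(-0.0), np.float64(0.0)]]
[[np.float64(0.02), np.float64(-0.36), np.float64(-0.83)], [np.float64(-8.5), np.float64(-0.0), np.float64(0.0)]]
[[np.float64(0.02), np.float64(-0.23), np.float64(-0.87)], [np.float64(-8.5), np.float64(-0.0), np.float64(0.0)]]
[[np.float64(0.02), np.float64(-0.1), np.float64(-0.89)], [np.float64(-8.5), np.float64(-0.0), np.float64(0.0)]]
[[np.float64(0.02), np.float64(0.03), np.float64(-0.9)], [np.float64(-8.5), np.float64(-0.0), np.float64(0.0)]]
[[np.float64(0.02), np.float64(0.16), np.float64(-0.88)], [np.float64(-8.5), np.float64(-0.0), np.float64(0.0)]]
[[np.float64(0.02), np.float64(0.29), np.float64(-0.85)], [np.float64(-8.5), np.float64(-0.0), np.float64(0.0)]]
[[np.float64(0.02), np.float64(0.42), np.float64(-0.8)], [np.float64(-8.5), np.float64(-0.0), np.float64(0.0)]]
[[np.float64(0.02), np.float64(0.53), np.float64(-0.73)], [np.float64(-1.6), np.float64(-0.0), np.float64(0.0)]]
[[np.float64(0.02), np.float64(0.55), np.float64(-0.71)], [np.float64(0.0), np.float64(-0.0), np.float64(-0.0)]]
[[np.float64(0.02), np.float64(0.55), np.float64(-0.71)], [np.float64(0.0), np.float64(-0.0), np.float64(-0.0)]]
[[np.float64(0.01), np.float64(0.22), np.float64(-0.28)], [np.float64(0.0), np.float64(-0.0), np.float64(-0.0)]]
[[np.float64(0.0), np.float64(0.0), np.float64(0.0)], [np.float64(0.0), np.float64(-0.0), np.float64(-0.0)]]
[[np.float64(0.0), np.float64(0.0), np.float64(0.0)], [np.float64(0.0), np.float64(-0.0), np.float64(-0.0)]]
```

Call:
drive_tool --series '[[[0,-0.58,-0.68],[-8.5,0,0]],[[0,-0.48,-0.76],[-8.5,0,0]],[[0,-0.36,-0.83],[-8.5,0,0]],[[0,-0.23,-0.87],[-8.5,0,0]],[[0,-0.1,-0.89],[-8.5,0,0]]]'

```text
time: 0.85
eef_pos: [0.2936, -0.469, 0.2408]
tcp_rot: [-0.621, -0.338, 0.621, -0.339]
contact_force: [1.0, -0.3, 0.1]
opening: 1.001
```

Run:
```python
from h import *
st();rows([.488,-.2,.23],11)
```

```text
t 0.85 tcp [ 0.2936 -0.469   0.2408] box [-0.2033 -0.21  ] F [ 1.  -0.3  0.1] open 1.001 q [-1.19  0.02  1.88 -0.    1.24 -0.62]
[[np.float64(0.03), np.float64(0.05), np.float64(-0.9)], [np.float64(-8.5), np.float64(0.0), np.float64(-0.0)]]
[[np.float64(0.03), np.float64(0.18), np.float64(-0.88)], [np.float64(-8.5), np.float64(0.0), np.float64(-0.0)]]
[[np.float64(0.03), np.float64(0.31), np.float64(-0.85)], [np.float64(-8.5), np.float64(0.0), np.float64(-0.0)]]
[[np.float64(0.03), np.float64(0.43), np.float64(-0.79)], [np.float64(-8.5), np.float64(0.0), np.float64(-0.0)]]
[[np.float64(0.03), np.float64(0.54), np.float64(-0.72)], [np.float64(-1.0), np.float64(0.0), np.float64(-0.0)]]
[[np.float64(0.03), np.float64(0.56), np.float64(-0.71)], [np.float64(0.0), np.float64(0.0), np.float64(-0.0)]]
[[np.float64(0.03), np.float64(0.56), np.float64(-0.71)], [np.float64(0.0), np.float64(0.0), np.float64(0.0)]]
[[np.float64(0.01), np.float64(0.21), np.float64(-0.27)], [np.float64(0.0), np.float64(0.0), np.float64(0.0)]]
[[np.float64(0.0), np.float64(0.0), np.float64(0.0)], [np.float64(0.0), np.float64(0.0), np.float64(0.0)]]
[[np.float64(0.0), np.float64(0.0), np.float64(0.0)], [np.float64(0.0), np.float64(0.0), np.float64(0.0)]]
[[np.float64(0.0), np.float64(0.0), np.float64(0.0)], [np.float64(0.0), np.float64(0.0), np.float64(0.0)]]
```

Call:
drive_tool --series '[[[0.03,0.05,-0.9],[-8.5,0,0]],[[0.03,0.18,-0.88],[-8.5,0,0]],[[0.03,0.31,-0.85],[-8.5,0,0]],[[0.03,0.43,-0.79],[-8.5,0,0]],[[0.03,0.54,-0.72],[-1,0,0]]]'

```text
time: 1.35
eef_pos: [0.4288, -0.2781, 0.2344]
tcp_rot: [0.487, 0.51, -0.488, 0.514]
contact_force: [0.2, -0.4, 0.2]
opening: 1.004
```

Run:
```python
from h import *
st();rows([.488,-.2,.23],5)
```

```text
t 1.35 tcp [ 0.4288 -0.2781  0.2344] box [-0.0607 -0.0245] F [ 0.2 -0.4  0.2] open 1.004 q [-0.77 -0.08  1.98 -0.    1.23 -0.82]
[[np.float64(0.04), np.float64(0.58), np.float64(-0.69)], [np.float64(0.5), np.float64(0.3), np.float64(-0.2)]]
[[np.float64(0.04), np.float64(0.57), np.float64(-0.69)], [np.float64(-0.0), np.float64(-0.0), np.float64(-0.0)]]
[[np.float64(0.01), np.float64(0.1), np.float64(-0.12)], [np.float64(0.0), np.float64(-0.0), np.float64(-0.0)]]
[[np.float64(0.0), np.float64(0.0), np.float64(0.0)], [np.float64(0.0), np.float64(-0.0), np.float64(-0.0)]]
[[np.float64(0.0), np.float64(0.0), np.float64(0.0)], [np.float64(0.0), np.float64(-0.0), np.float64(-0.0)]]
```

Call:
drive_tool --series '[[[0.04,0.58,-0.69],[0.5,0.3,-0.2]],[[0.04,0.57,-0.69],[0,0,0]],[[0.01,0.1,-0.12],[0,0,0]],[[0,0,0],[0,0,0]]]'

```text
time: 1.75
eef_pos: [0.4919, -0.1924, 0.2306]
tcp_rot: [0.488, 0.511, -0.488, 0.512]
contact_force: [0.4, -0.8, 0.8]
opening: 0.999
```

Run:
```python
from h import *
st();rows([.488,-.2,.23],2)
c=cam('wrist','w1.png')
g=cv2.cvtColor(c['img'],cv2.COLOR_RGB2HSV)
k=cv2.inRange(g,(0,150,80),(6,255,255))
n,l,s,ce=cv2.connectedComponentsWithStats(k)
for i in range(1,n):
    if s[i,4]>20: print(s[i],ce[i],plane(c,ce[i],.130))
```

```text
t 1.75 tcp [ 0.4919 -0.1924  0.2306] box [0.0057 0.0586] F [ 0.4 -0.8  0.8] open 0.999 q [-0.57 -0.03  1.95  0.    1.22 -0.61]
[[np.float64(0.01), np.float64(-0.08), np.float64(0.15)], [np.float64(0.5), np.float64(0.0), np.float64(-0.1)]]
[[np.float64(0.0), np.float64(0.0), np.float64(0.0)], [np.float64(0.0), np.float64(-0.0), np.float64(-0.0)]]
```

View pics/w1.png

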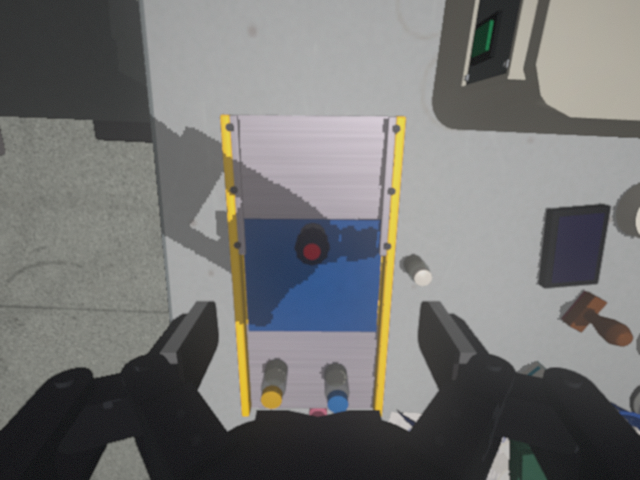

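The wrist view shows the knob's red dot at (312,251), the blue cap at (338,401), the yellow cap at (271,398) and the rails on either side. The white vial at (420,275) stands behind the box.

Run:
```python
from h import *
c=cam('wrist');R=np.array(c['R']);print(-R.T@np.array(c['t']))
for n,p,z in [('knob',(312,251),.130),('blue',(338,402),.129),('yel',(271,399),.129),('railLtop',(226,116),.097),('railRtop',(400,118),.097),('railLbot',(246,415),.097),('railRbot',(378,414),.097),('white',(422,277),.044),('covL',(245,331),.09),('covR',(379,331),.09),('covLt',(246,220),.09)]:
    P=plane(c,p,z);print(n,P.round(4),B(P).round(4))
```

```text
[ 0.48740787 -0.11622174  0.36288663]
knob [ 0.4872 -0.1999  0.13  ] [0.0007 0.0513]
blue [ 0.5144 -0.333   0.129 ] [ 0.0227 -0.0827]
yel [ 0.4585 -0.3324  0.129 ] [-0.0331 -0.08  ]
railLtop [ 0.4207 -0.1107  0.097 ] [-0.0623  0.143 ]
railRtop [ 0.5469 -0.1063  0.097 ] [0.064  0.1425]
railLbot [ 0.4307 -0.3819  0.097 ] [-0.0629 -0.1284]
railRbot [ 0.5574 -0.375   0.097 ] [ 0.064  -0.1264]
white [ 0.5986 -0.2534  0.044 ] [ 0.11   -0.0065]
covL [ 0.4298 -0.2938  0.09  ] [-0.0603 -0.0403]
covR [ 0.551  -0.2883  0.09  ] [ 0.061  -0.0395]
covLt [ 0.4324 -0.1899  0.09  ] [-0.0537  0.0634]
```

Call:
drive_tool --series '[[[0.6,-0.1,0.15],[0.5,0,0]],[[0.6,0,0],[0,0,0]],[[0.6,0,0],[0,0,0]],[[0.3,0,0],[0,0,0]],[[0,0,0],[0,0,0]]]' --grip 0 --newtons 50

```text
time: 2.35
eef_pos: [0.484, -0.2112, 0.1251]
tcp_rot: [0.494, 0.503, -0.494, 0.509]
contact_force: [-0.1, -0.0, 0.2]
opening: 0.501
```

Run:
```python
from h import *
st();rows([.4872,-.1998,.111],2)
```

```text
t 2.35 tcp [ 0.484  -0.2112  0.1251] box [-0.003   0.0401] F [-0.1 -0.   0.2] open 0.501 q [-0.6   0.09  2.03 -0.    1.01 -0.63]
[[np.float64(0.28), np.float64(0.07), np.float64(-0.23)], [np.float64(-0.9), np.float64(0.3), np.float64(-0.3)]]
[[np.float64(0.0), np.float64(0.0), np.float64(0.0)], [np.float64(0.0), np.float64(0.0), np.float64(0.0)]]
```

Call:
drive_tool --series '[[[0,0.06,-0.23],[-0.9,0.3,-0.3]],[[0,0,0],[0,0,0]]]'

```text
time: 2.55
eef_pos: [0.4862, -0.2014, 0.1262]
tcp_rot: [0.491, 0.509, -0.491, 0.509]
contact_force: [0.6, -0.3, 1.1]
opening: 0.499
```

Run:
```python
from h import *
st();rows([.4872,-.1998,.111],2)
```

```text
t 2.55 tcp [ 0.4862 -0.2014  0.1262] box [-0.0003  0.0499] F [ 0.6 -0.3  1.1] open 0.499 q [-0.59  0.09  2.03 -0.    1.02 -0.62]
[[np.float64(0.3), np.float64(0.02), np.float64(-0.03)], [np.float64(-0.2), np.float64(0.1), np.float64(-0.0)]]
[[np.float64(0.0), np.float64(0.0), np.float64(0.0)], [np.float64(0.0), np.float64(0.0), np.float64(-0.0)]]
```

Call:
drive_tool --series '[[[0.3,0.02,-0.03],[0,0,0]],[[0,0,0],[0,0,0]]]'

```text
time: 2.75
eef_pos: [0.4885, -0.2006, 0.1126]
tcp_rot: [0.491, 0.507, -0.491, 0.511]
contact_force: [0.5, 0.6, -0.1]
opening: 0.502
```

Call:
drive_tool --series '[[[0,0,0],[0,0,0]],[[0,0,0],[0,0,0]],[[0,0,0],[0,0,0]],[[0,0,0],[0,0,0]],[[0,0,0],[0,0,0]]]' --grip -1 --newtons 60

```text
time: 3.25
eef_pos: [0.488, -0.2006, 0.1131]
tcp_rot: [0.49, 0.508, -0.491, 0.511]
contact_force: [-2.4, 0.0, -0.1]
opening: 0.26
```

Run:
```python
from h import *
st();cam('wrist','w2.png')
```

```text
t 3.25 tcp [ 0.488  -0.2006  0.1131] box [0.0014 0.0506] F [-2.4  0.  -0.1] open 0.26 q [-0.58  0.11  2.04 -0.    0.99 -0.62]
```

View pics/w2.png

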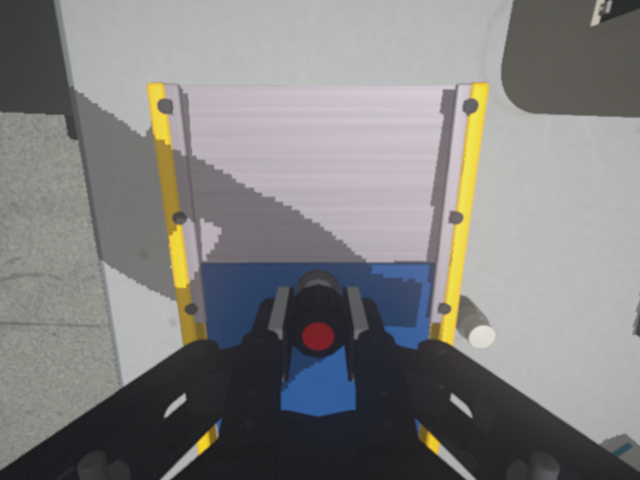

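The jaws hold the knob: the red dot is at (317,337) between the pads, and the opening matches about 24 mm. I'll lift it now.

Call:
drive_tool --series '[[[-0.12,0,0],[0,0,0]],[[-0.12,0,0],[0,0,0]],[[0,0,0],[0,0,0]]]'

```text
time: 3.6
eef_pos: [0.4879, -0.2003, 0.1234]
tcp_rot: [0.49, 0.507, -0.491, 0.511]
contact_force: [2.1, -1.6, -7.6]
opening: 0.256
```

Call:
drive_tool --series '[[[-0.03,0,-0.1],[0,0,0]],[[0,0,-0.3],[0,0,0]],[[0,0,-0.3],[0,0,0]]]'

```text
time: 3.9
eef_pos: [0.4865, -0.1654, 0.1237]
tcp_rot: [0.491, 0.506, -0.492, 0.511]
contact_force: [3.6, -2.7, -8.8]
opening: 0.261
```

Run:
```python
from h import *
st();rows([*W(.001,.052+.079),.1245],3)
```

```text
t 3.9 tcp [ 0.4865 -0.1654  0.1237] box [0.0014 0.0858] F [ 3.6 -2.7 -8.8] open 0.261 q [-0.52  0.06  2.07 -0.    1.01 -0.56]
[[np.float64(-0.02), np.float64(-0.01), np.float64(-0.9)], [np.float64(-0.2), np.float64(0.4), np.float64(-0.2)]]
[[np.float64(-0.0), np.float64(-0.0), np.float64(-0.0)], [np.float64(-0.0), np.float64(0.0), np.float64(0.0)]]
[[np.float64(0.0), np.float64(0.0), np.float64(0.0)], [np.float64(0.0), np.float64(0.0), np.float64(0.0)]]
```

The cover is moving: 35 mm so far, with a drag of about 2.7 N. I'll continue to the stop.

Call:
drive_tool --series '[[[0,0,-0.3],[0,0,0]],[[0,0,-0.3],[0,0,0]],[[0,0,-0.2],[0,0,0]],[[0,0,-0.06],[0,0,0]]]'

```text
time: 4.3
eef_pos: [0.485, -0.1222, 0.1243]
tcp_rot: [0.484, 0.504, -0.493, 0.518]
contact_force: [-2.2, -25.4, -8.6]
opening: 0.257
```

Run:
```python
from h import *
st()
```

```text
t 4.3 tcp [ 0.485  -0.1222  0.1243] box [0.0015 0.1291] F [ -2.2 -25.4  -8.6] open 0.257 q [-0.44  0.03  2.1  -0.02  1.   -0.47]
```

Call:
drive_tool --series '[[[0,0,0.03],[0,0,0]],[[0,0,0],[0,0,0]]]'

```text
time: 4.5
eef_pos: [0.4849, -0.1226, 0.1246]
tcp_rot: [0.484, 0.503, -0.493, 0.518]
contact_force: [3.0, -4.6, -8.1]
opening: 0.257
```

Call:
drive_tool --series '[[[0,0,0],[0,0,0]],[[0,0,0],[0,0,0]],[[0,0,0],[0,0,0]]]' --grip 0

```text
time: 4.8
eef_pos: [0.4858, -0.1211, 0.1278]
tcp_rot: [0.485, 0.504, -0.493, 0.518]
contact_force: [-0.5, -0.3, 0.0]
opening: 0.502
```

Run:
```python
from h import *
st();cam('wrist','w3.png')
```

```text
t 4.8 tcp [ 0.4858 -0.1211  0.1278] box [0.0023 0.1301] F [-0.5 -0.3  0. ] open 0.502 q [-0.44  0.02  2.1  -0.02  1.   -0.47]
```

View pics/w3.png

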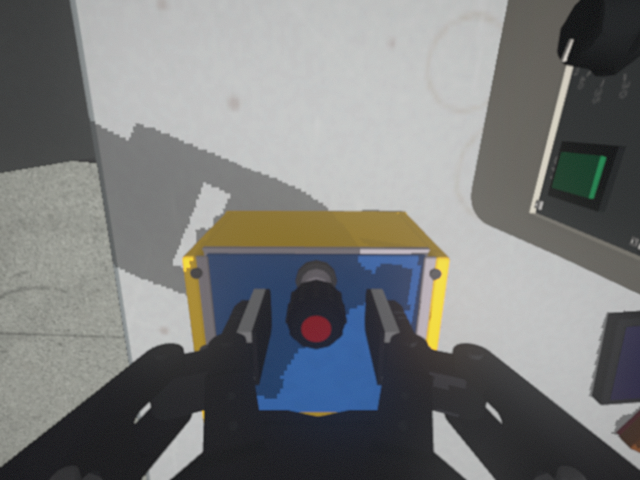

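Call:
drive_tool --series '[[[-0.6,0,0],[0,0,0]],[[-0.7,0,0],[0,0,0]],[[-0.1,0,0],[0,0,0]]]'

```text
time: 5.15
eef_pos: [0.4846, -0.1186, 0.1996]
tcp_rot: [0.484, 0.505, -0.493, 0.517]
contact_force: [0.6, 0.4, 0.3]
opening: 0.502
```

Run:
```python
from h import *
st();rows([*W(-.005,-.12),.19],7)
```

```text
t 5.15 tcp [ 0.4846 -0.1186  0.1996] box [0.0013 0.1326] F [0.6 0.4 0.3] open 0.502 q [-0.44 -0.07  2.05 -0.02  1.15 -0.47]
[[np.float64(0.05), np.float64(-0.03), np.float64(0.9)], [np.float64(0.4), np.float64(1.2), np.float64(-0.2)]]
[[np.float64(0.03), np.float64(-0.02), np.float64(0.9)], [np.float64(-0.0), np.float64(0.0), np.float64(-0.0)]]
[[np.float64(0.03), np.float64(-0.02), np.float64(0.9)], [np.float64(-0.0), np.float64(0.0), np.float64(-0.0)]]
[[np.float64(0.03), np.float64(-0.02), np.float64(0.9)], [np.float64(0.0), np.float64(0.0), np.float64(-0.0)]]
[[np.float64(0.03), np.float64(-0.02), np.float64(0.9)], [np.float64(-0.0), np.float64(0.0), np.float64(-0.0)]]
[[np.float64(0.02), np.float64(-0.01), np.float64(0.56)], [np.float64(0.0), np.float64(0.0), np.float64(-0.0)]]
[[np.float64(0.0), np.float64(0.0), np.float64(0.0)], [np.float64(-0.0), np.float64(0.0), np.float64(-0.0)]]
```

Call:
drive_tool --series '[[[0.03,-0.03,0.8],[0.4,1.2,-0.2]],[[0.03,-0.02,0.9],[0,0,0]],[[0.03,-0.02,0.9],[0,0,0]],[[0.03,-0.02,0.9],[0,0,0]],[[0.03,-0.02,0.9],[0,0,0]]]'

```text
time: 5.65
eef_pos: [0.49, -0.3395, 0.1938]
tcp_rot: [0.489, 0.512, -0.486, 0.512]
contact_force: [0.9, -0.2, 0.8]
opening: 0.499
```

Run:
```python
from h import *
st();rows([*W(-.005,-.12),.19],3)
c=cam('top')
cv2.imwrite('pics/t2.png',cv2.resize(c['img'][215:305,310:470],None,fx=5,fy=5,interpolation=cv2.INTER_CUBIC)[:,:,::-1])
```

```text
t 5.65 tcp [ 0.49   -0.3395  0.1938] box [-0.0019 -0.0883] F [ 0.9 -0.2  0.8] open 0.499 q [-0.78  0.16  1.82  0.    1.16 -0.83]
[[np.float64(0.07), np.float64(-0.07), np.float64(0.63)], [np.float64(0.6), np.float64(-0.1), np.float64(-0.2)]]
[[np.float64(0.0), np.float64(0.0), np.float64(0.0)], [np.float64(0.0), np.float64(0.0), np.float64(0.0)]]
[[np.float64(0.0), np.float64(0.0), np.float64(0.0)], [np.float64(0.0), np.float64(0.0), np.float64(0.0)]]
```

View pics/t2.png

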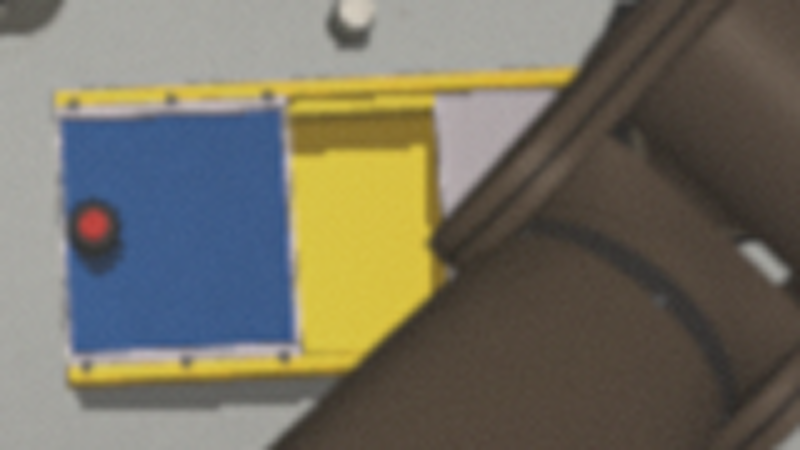

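The cover is fully open and the opening is clear. Next I move behind the vials.

Call:
drive_tool --series '[[[0,-0.06,0.65],[0.6,0,0]],[[0,0,0],[0,0,0]],[[0,0,0],[0,0,0]]]'

```text
time: 6.0
eef_pos: [0.4865, -0.3817, 0.1905]
tcp_rot: [0.493, 0.507, -0.492, 0.507]
contact_force: [0.3, -0.3, -0.7]
opening: 0.499
```

Run:
```python
from h import *
st();rows([*W(-.005,-.12),.1],4,.04)
c=cam('wrist','w4.png')
```

```text
t 6.0 tcp [ 0.4865 -0.3817  0.1905] box [-0.0071 -0.1303] F [ 0.3 -0.3 -0.7] open 0.499 q [-0.83  0.21  1.77  0.    1.17 -0.86]
[[np.float64(0.79), np.float64(0.02), np.float64(-0.09)], [np.float64(-0.6), np.float64(-0.1), np.float64(-0.1)]]
[[np.float64(0.79), np.float64(0.02), np.float64(-0.09)], [np.float64(-0.0), np.float64(0.0), np.float64(-0.0)]]
[[np.float64(0.22), np.float64(0.01), np.float64(-0.03)], [np.float64(-0.0), np.float64(0.0), np.float64(-0.0)]]
[[np.float64(0.0), np.float64(0.0), np.float64(0.0)], [np.float64(0.0), np.float64(0.0), np.float64(-0.0)]]
```

View pics/w4.png

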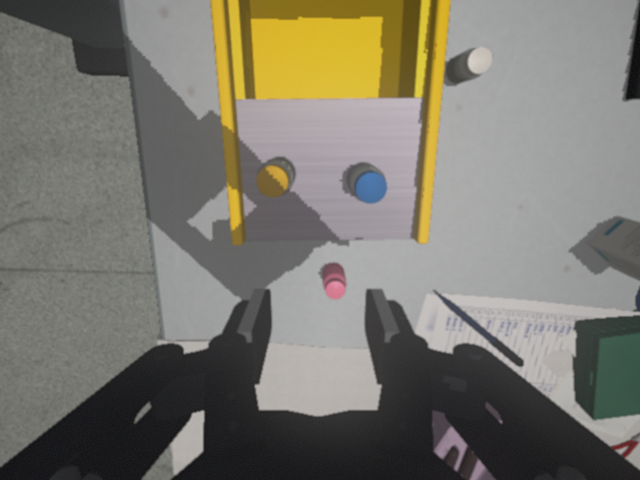

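The wrist view from behind shows the yellow cap at (272,180), the blue cap at (370,186) and the opening's edge at row 100.

Run:
```python
from h import *
c=cam('wrist')
for n,p,z in [('blue',(370,186),.129),('yel',(272,180),.129),('edgeL',(237,100),.085),('edgeR',(421,98),.085),('dL',(244,241),.085),('dR',(414,241),.085),('pink',(335,289),.044)]:
    P=plane(c,p,z);print(n,P.round(4),B(P).round(4))
```

```text
blue [ 0.514  -0.3348  0.129 ] [ 0.0222 -0.0845]
yel [ 0.459 -0.333  0.129] [-0.0327 -0.0806]
edgeL [ 0.4315 -0.2891  0.085 ] [-0.0584 -0.0356]
edgeR [ 0.5492 -0.2844  0.085 ] [ 0.0593 -0.0355]
dL [ 0.4327 -0.3841  0.085 ] [-0.061  -0.1306]
dR [ 0.5557 -0.3804  0.085 ] [ 0.0621 -0.1317]
pink [ 0.5031 -0.4402  0.044 ] [ 0.0072 -0.1895]
```

Call:
drive_tool --series '[[[0.7,0.03,0.0],[-0.6,0,0]],[[0.7,0,0],[0,0,0]],[[0.3,0,0],[0,0,0]],[[0,0,0],[0,0,0]],[[0,0,0],[0,0,0]]]'

```text
time: 6.6
eef_pos: [0.4912, -0.3769, 0.1069]
tcp_rot: [0.489, 0.51, -0.487, 0.514]
contact_force: [-0.4, -0.6, 0.1]
opening: 0.506
```

Run:
```python
from h import *
st();rows([*W(-.005,-.115),.103],2,.04)
c=cam('wrist','w5.png')
```

```text
t 6.6 tcp [ 0.4912 -0.3769  0.1069] box [-0.0022 -0.1257] F [-0.4 -0.6  0.1] open 0.506 q [-0.82  0.3   1.82  0.    1.01 -0.87]
[[np.float64(0.08), np.float64(-0.05), np.float64(-0.21)], [np.float64(0.5), np.float64(0.2), np.float64(-0.3)]]
[[np.float64(0.0), np.float64(0.0), np.float64(0.0)], [np.float64(0.0), np.float64(0.0), np.float64(0.0)]]
```

View pics/w5.png

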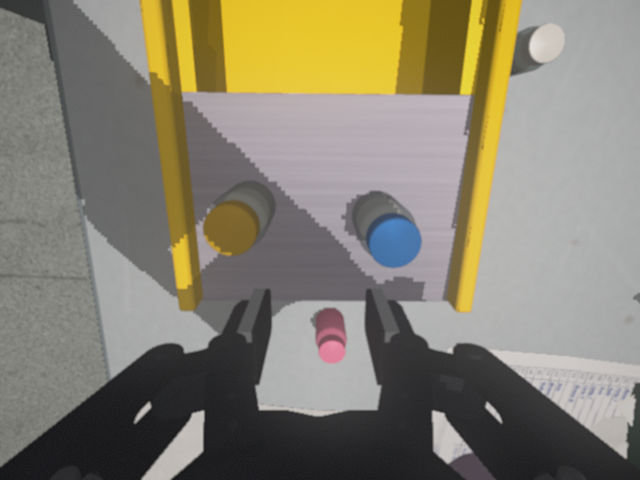

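The finger tips, at columns 258 and 376, line up with the vial bases, so I'll push slowly.

Call:
drive_tool --series '[[[0.05,-0.04,-0.15],[0.4,0,0]],[[0,0,-0.15],[0,0,0]],[[0,0,-0.15],[0,0,0]],[[0,0,-0.15],[0,0,0]]]'

```text
time: 7.05
eef_pos: [0.4899, -0.3474, 0.1096]
tcp_rot: [0.49, 0.504, -0.49, 0.515]
contact_force: [-0.3, -1.1, 1.2]
opening: 0.502
```

Run:
```python
from h import *
st();rows([*W(-.005,-.035),.103],1,.1)
c=cam('wrist','w6.png')
```

```text
t 7.05 tcp [ 0.4899 -0.3474  0.1096] box [-0.0024 -0.0962] F [-0.3 -1.1  1.2] open 0.502 q [-0.79  0.26  1.87  0.    1.   -0.83]
[[np.float64(0.12), np.float64(-0.05), np.float64(-1.23)], [np.float64(0.0), np.float64(0.6), np.float64(-0.7)]]
```

View pics/w6.png

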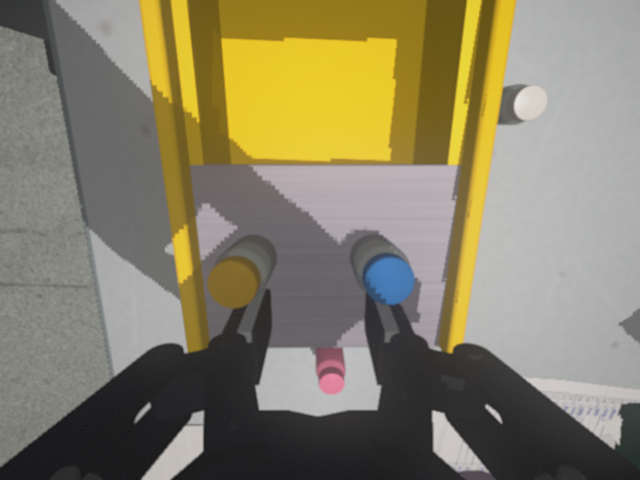

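Call:
drive_tool --series '[[[0.1,-0.03,-0.15],[0,0,0]],[[0.03,0,-0.15],[0,0,0]],[[0.03,0,-0.15],[0,0,0]],[[0.03,0,-0.15],[0,0,0]],[[0.03,0,-0.15],[0,0,0]]]'

```text
time: 7.6
eef_pos: [0.4876, -0.3072, 0.0988]
tcp_rot: [0.49, 0.503, -0.489, 0.517]
contact_force: [1.7, -1.8, 2.8]
opening: 0.499
```

Run:
```python
from h import *
st();rows([*W(-.005,-.03),.103],1,.1)
c=cam('wrist','w7.png')
```

```text
t 7.6 tcp [ 0.4876 -0.3072  0.0988] box [-0.0031 -0.056 ] F [ 1.7 -1.8  2.8] open 0.499 q [-0.74  0.22  1.94  0.    0.96 -0.78]
[[np.float64(-0.09), np.float64(-0.04), np.float64(-0.52)], [np.float64(0.1), np.float64(0.7), np.float64(-0.8)]]
```

View pics/w7.png

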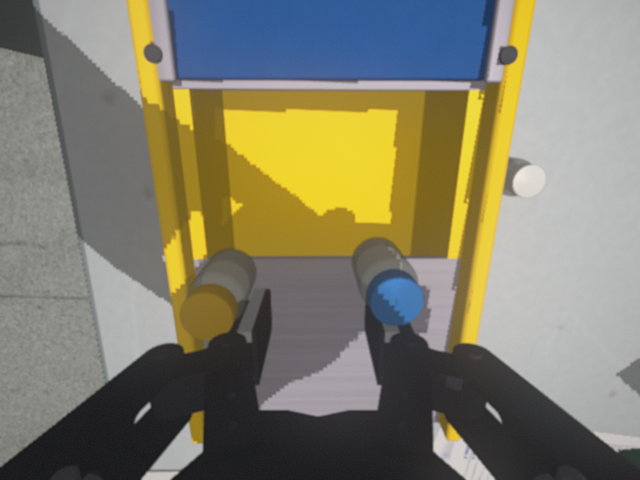

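The yellow vial has slipped a bit outward, with its base near (232,272) against a finger at column 262. I'll measure it, back off and widen the jaws.

Run:
```python
from h import *
c=cam('wrist')
for n,p,z in [('blue',(397,298),.129),('yel',(209,312),.129),('blueb',(376,258),.09),('yelb',(232,272),.09)]:
    P=plane(c,p,z);print(n,P.round(4),B(P).round(4))
```

```text
blue [ 0.5115 -0.2808  0.129 ] [ 0.0218 -0.0304]
yel [ 0.45  -0.288  0.129] [-0.0399 -0.0353]
blueb [ 0.5115 -0.2821  0.09  ] [ 0.0217 -0.0318]
yelb [ 0.4487 -0.291   0.09  ] [-0.0413 -0.0382]
```

Call:
drive_tool --series '[[[-0.1,-0.05,0.2],[0,0.6,0]],[[0,0,0.1],[0,0,0]],[[0,0,0],[0,0,0]]]'

```text
time: 8.0
eef_pos: [0.4846, -0.3217, 0.1029]
tcp_rot: [0.493, 0.508, -0.486, 0.512]
contact_force: [-0.6, -0.3, -0.7]
opening: 0.5
```

Call:
drive_tool --series '[[[0,0,0],[0,0,0]],[[0,0,0],[0,0,0]]]' --grip 0.4

```text
time: 8.2
eef_pos: [0.4843, -0.3224, 0.1026]
tcp_rot: [0.494, 0.508, -0.486, 0.511]
contact_force: [-0.9, -0.9, -1.0]
opening: 0.698
```

Run:
```python
from h import *
st();rows([*W(-.007,-.07),.105],1,.1)
c=cam('wrist','w8.png')
```

```text
t 8.2 tcp [ 0.4843 -0.3224  0.1026] box [-0.007 -0.071] F [-0.9 -0.9 -1. ] open 0.698 q [-0.77  0.24  1.91  0.01  0.99 -0.81]
[[np.float64(-0.05), np.float64(-0.0), np.float64(-0.02)], [np.float64(0.0), np.float64(-0.2), np.float64(-0.6)]]
```

View pics/w8.png

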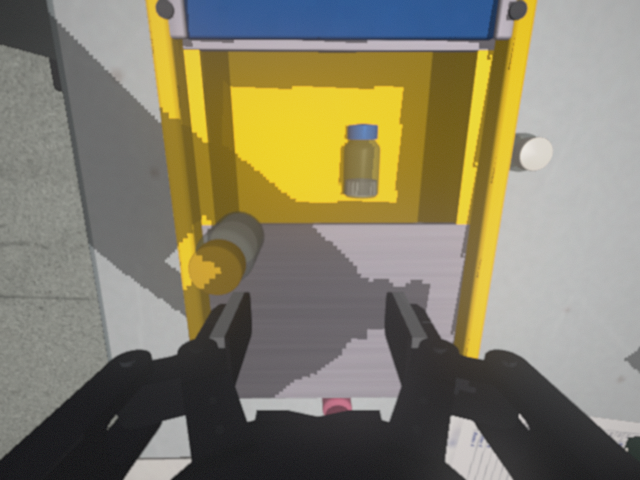

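The blue vial is lying in the box at about (361,160). The yellow one stands at the edge with the finger now behind it, so I keep pushing.

Call:
drive_tool --series '[[[0,0,-0.15],[0,0,0]],[[0.02,0,-0.15],[0,0,0]],[[0.02,0,-0.15],[0,0,0]],[[0.02,0,-0.15],[0,0,0]]]'

```text
time: 8.65
eef_pos: [0.483, -0.2903, 0.0994]
tcp_rot: [0.494, 0.508, -0.487, 0.511]
contact_force: [-0.0, 1.3, 0.0]
opening: 0.701
```

Run:
```python
from h import *
st()
c=cam('wrist','w9.png')
```

```text
t 8.65 tcp [ 0.483  -0.2903  0.0994] box [-0.007  -0.0388] F [-0.   1.3  0. ] open 0.701 q [-0.73  0.2   1.96  0.01  0.97 -0.77]
```

View pics/w9.png

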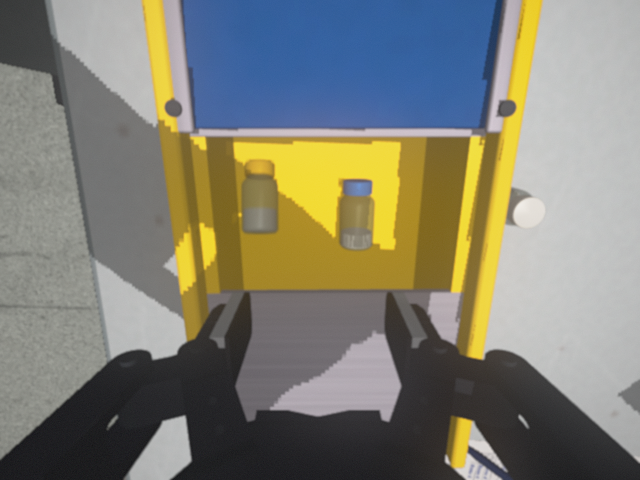

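Both vials lie in the hollow, yellow near (260,197) and blue near (356,215). I'll rise, close the jaws and go to the +y side of the knob.

Call:
drive_tool --series '[[[-0.7,0,0],[0,0,0]],[[-0.8,0,0],[0,0,0]],[[-0.4,0,-0.1],[0,0,0]]]' --grip -1

```text
time: 9.0
eef_pos: [0.4791, -0.2805, 0.1911]
tcp_rot: [0.493, 0.514, -0.486, 0.507]
contact_force: [-0.1, 0.3, 0.8]
opening: 0.189
```

Run:
```python
from h import *
st();rows([*W(0,.17),.195],7)
```

```text
t 9.0 tcp [ 0.4791 -0.2805  0.1911] box [-0.0105 -0.0289] F [-0.1  0.3  0.8] open 0.189 q [-0.72  0.08  1.92  0.01  1.16 -0.76]
[[np.float64(-0.0), np.float64(0.05), np.float64(-0.9)], [np.float64(0.1), np.float64(-0.8), np.float64(-0.0)]]
[[np.float64(-0.02), np.float64(0.05), np.float64(-0.9)], [np.float64(-0.0), np.float64(0.0), np.float64(0.0)]]
[[np.float64(-0.02), np.float64(0.05), np.float64(-0.9)], [np.float64(0.0), np.float64(0.0), np.float64(0.0)]]
[[np.float64(-0.02), np.float64(0.05), np.float64(-0.9)], [np.float64(0.0), np.float64(0.0), np.float64(0.0)]]
[[np.float64(-0.01), np.float64(0.02), np.float64(-0.38)], [np.float64(0.0), np.float64(0.0), np.float64(0.0)]]
[[np.float64(0.0), np.float64(0.0), np.float64(0.0)], [np.float64(0.0), np.float64(0.0), np.float64(0.0)]]
[[np.float64(0.0), np.float64(0.0), np.float64(0.0)], [np.float64(0.0), np.float64(0.0), np.float64(0.0)]]
```

Call:
drive_tool --series '[[[-0.05,0.05,-0.85],[0,-0.8,0]],[[-0.02,0.05,-0.9],[0,0,0]],[[-0.02,0.05,-0.9],[0,0,0]],[[-0.02,0.05,-0.8],[0,0,0]],[[0,0,-0.4],[0,0,0]]]'

```text
time: 9.5
eef_pos: [0.4834, -0.0841, 0.2028]
tcp_rot: [0.492, 0.504, -0.49, 0.514]
contact_force: [-0.8, -0.3, 0.2]
opening: -0.0
```

Run:
```python
from h import *
st();rows([*W(0,.165),.195],1)
```

```text
t 9.5 tcp [ 0.4834 -0.0841  0.2028] box [0.0014 0.1671] F [-0.8 -0.3  0.2] open -0.0 q [-0.38 -0.1   2.07 -0.    1.16 -0.41]
[[np.float64(0.16), np.float64(-0.03), np.float64(0.04)], [np.float64(-0.2), np.float64(0.5), np.float64(-0.7)]]
```

Call:
drive_tool --series '[[[0,0,0],[0,0,0]],[[0,0,0],[0,0,0]]]'

```text
time: 9.7
eef_pos: [0.4829, -0.081, 0.2028]
tcp_rot: [0.491, 0.505, -0.488, 0.515]
contact_force: [0.4, -0.1, -0.8]
opening: -0.0
```

Run:
```python
from h import *
st();rows([*W(0,.168),.120],3,.03)
c=cam('wrist','w10.png')
```

```text
t 9.7 tcp [ 0.4829 -0.081   0.2028] box [0.001  0.1703] F [ 0.4 -0.1 -0.8] open -0.0 q [-0.37 -0.1   2.07 -0.    1.16 -0.41]
[[np.float64(0.6), np.float64(-0.02), np.float64(0.01)], [np.float64(0.2), np.float64(0.5), np.float64(-0.7)]]
[[np.float64(0.6), np.float64(-0.01), np.float64(0.02)], [np.float64(0.0), np.float64(0.0), np.float64(-0.0)]]
[[np.float64(0.46), np.float64(-0.01), np.float64(0.01)], [np.float64(-0.0), np.float64(0.0), np.float64(-0.0)]]
```

View pics/w10.png

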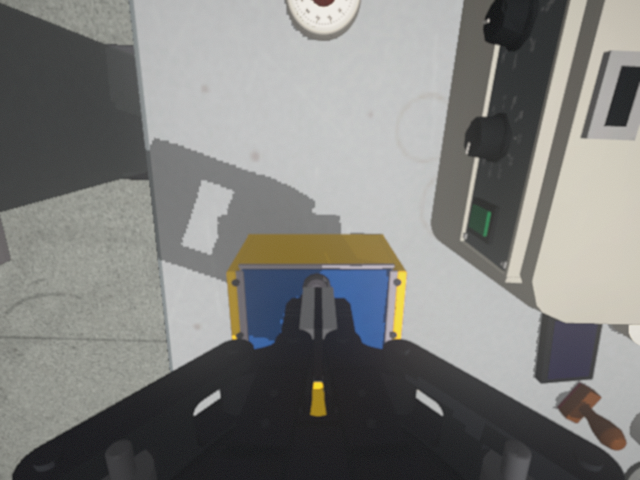

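Call:
drive_tool --series '[[[0.5,0,-0.02],[0,0.5,0]],[[0.5,0,-0.02],[0,0,0]],[[0.35,0,0],[0,0,0]],[[0,0,0],[0,0,0]],[[0,0,0],[0,0,0]]]'

```text
time: 10.25
eef_pos: [0.4854, -0.0855, 0.1349]
tcp_rot: [0.495, 0.504, -0.488, 0.513]
contact_force: [-0.1, -0.4, 0.5]
opening: -0.002
```

Run:
```python
from h import *
st();rows([*W(0,.075),.120],1,.1)
c=cam('scene');cv2.imwrite('pics/s2.png',cv2.resize(c['img'][225:375,250:410],None,fx=4,fy=4,interpolation=cv2.INTER_CUBIC)[:,:,::-1])
```

```text
t 10.25 tcp [ 0.4854 -0.0855  0.1349] box [0.0034 0.1657] F [-0.1 -0.4  0.5] open -0.002 q [-0.38 -0.01  2.11  0.01  1.02 -0.42]
[[np.float64(0.3), np.float64(-0.06), np.float64(1.81)], [np.float64(-0.3), np.float64(0.1), np.float64(-0.9)]]
```

View pics/s2.png

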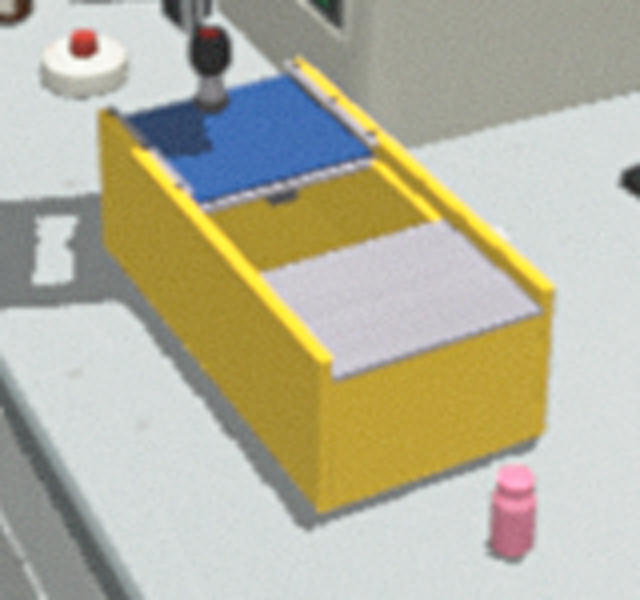

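The fingers stand behind the knob, seen near (195,15) in the crop, and the deck is empty. I'll lower by 14 mm and push toward -y.

Call:
drive_tool --series '[[[0.3,-0.04,0],[0,0,0]],[[0,0,0.15],[0,0,0]],[[0,0,0.2],[0,0,0]],[[0,0,0.2],[0,0,0]]]'

```text
time: 10.7
eef_pos: [0.4867, -0.1123, 0.1237]
tcp_rot: [0.499, 0.504, -0.485, 0.511]
contact_force: [0.8, 6.3, -3.2]
opening: 0.003
```

Run:
```python
from h import *
st();rows([*W(0,.075),.120],1,.1)
```

```text
t 10.7 tcp [ 0.4867 -0.1123  0.1237] box [0.0036 0.1388] F [ 0.8  6.3 -3.2] open 0.003 q [-0.44  0.02  2.11  0.02  0.99 -0.48]
[[np.float64(0.06), np.float64(-0.06), np.float64(1.28)], [np.float64(-0.5), np.float64(-0.3), np.float64(-1.2)]]
```

Call:
drive_tool --series '[[[0.04,0,0.25],[0,0,-1]],[[0,0,0.25],[0,0,0]],[[0,0,0.25],[0,0,0]],[[0,0,0.2],[0,0,0]]]'

```text
time: 11.1
eef_pos: [0.4881, -0.1511, 0.1239]
tcp_rot: [0.504, 0.515, -0.484, 0.497]
contact_force: [1.8, 8.0, -1.8]
opening: -0.001
```

Run:
```python
from h import *
st();rows([*W(0,.075),.120],1,.1)
```

```text
t 11.1 tcp [ 0.4881 -0.1511  0.1239] box [0.0035 0.1   ] F [ 1.8  8.  -1.8] open -0.001 q [-0.52  0.06  2.06  0.04  1.03 -0.56]
[[np.float64(0.06), np.float64(-0.06), np.float64(0.5)], [np.float64(-0.9), np.float64(-2.2), np.float64(-0.2)]]
```

Call:
drive_tool --series '[[[0.04,-0.02,0.2],[-0.9,-2.2,0]],[[0,0,0.2],[0,0,0]],[[0,0,0.15],[0,0,0]],[[0,0,0.1],[0,0,0]]]'

```text
time: 11.5
eef_pos: [0.4895, -0.1766, 0.1249]
tcp_rot: [0.5, 0.513, -0.484, 0.502]
contact_force: [1.5, 25.3, 3.3]
opening: 0.002
```

Run:
```python
from h import *
st();rows([*W(0,.075),.120],1,.1)
```

```text
t 11.5 tcp [ 0.4895 -0.1766  0.1249] box [0.0039 0.0745] F [ 1.5 25.3  3.3] open 0.002 q [-0.55  0.08  2.04  0.03  1.03 -0.6 ]
[[np.float64(0.1), np.float64(-0.08), np.float64(-0.01)], [np.float64(-0.5), np.float64(-1.5), np.float64(-0.3)]]
```

At the stop (25 N at y = 74.5 mm). I'll back off, rise and check.

Call:
drive_tool --series '[[[0,0,-0.15],[0,0,0]],[[0,0,-0.4],[0,0,0]],[[-0.7,0,-0.3],[0,0,0]],[[-0.8,0,-0.3],[0,0,0]],[[-0.6,0,-0.5],[0,0,0]]]'

```text
time: 12.0
eef_pos: [0.4856, -0.1005, 0.234]
tcp_rot: [0.5, 0.512, -0.488, 0.5]
contact_force: [1.6, -0.5, 0.5]
opening: 0.004
```

Run:
```python
from h import *
st()
s=cam('scene');cv2.imwrite('pics/s3.png',cv2.resize(s['img'][225:375,250:410],None,fx=4,fy=4,interpolation=cv2.INTER_CUBIC)[:,:,::-1])
c=cam('top');cv2.imwrite('pics/t3.png',cv2.resize(c['img'][215:305,310:470],None,fx=5,fy=5,interpolation=cv2.INTER_CUBIC)[:,:,::-1])
```

```text
t 12.0 tcp [ 0.4856 -0.1005  0.234 ] box [0.0029 0.1507] F [ 1.6 -0.5  0.5] open 0.004 q [-0.42 -0.11  2.01  0.02  1.24 -0.45]
```

View pics/s3.png

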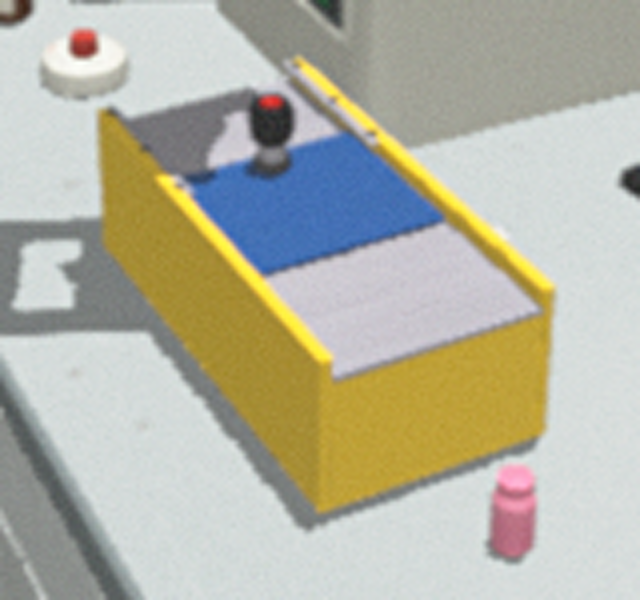

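View pics/t3.png

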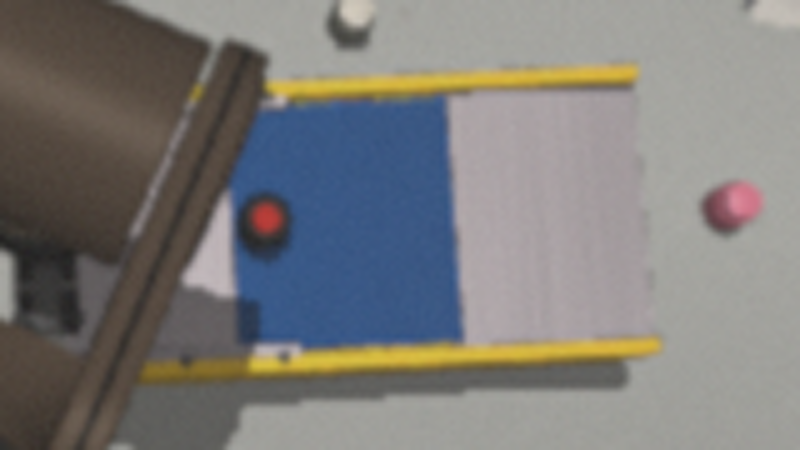

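The cover edge and knob look the same as in the first pictures. I'll compare the red dot's position in numbers.

Run:
```python
from h import *
for n in ['scene','top']:
    a=cv2.imread(f'pics/{n}0.png')[:,:,::-1];c=cam(n);b=c['img']
    for nm,roi,lo,hi in [('knob',(305,240,330,260) if n=='scene' else (355,250,375,268),(0,150,80),(6,255,255))]+([('white',(372,208,390,226),(0,0,170),(179,60,255)),('timer',(234,258,248,276),(0,130,60),(8,255,255))] if n=='top' else []):
        r=[]
        for im in (a,b):
            h=cv2.cvtColor(np.ascontiguousarray(im[roi[1]:roi[3],roi[0]:roi[2]]),cv2.COLOR_RGB2HSV)
            k=cv2.inRange(h,lo,hi);m=cv2.moments(k,True);r.append((round(m['m10']/max(m['m00'],1)+roi[0],2),round(m['m01']/max(m['m00'],1)+roi[1],2),m['m00']))
        print(n,nm,r)
    if n=='scene': print('7mm lift would shift px',proj(c,[.487,-.2,.137])-proj(c,[.487,-.2,.13]))
st()
```

```text
scene knob [(317.31, 250.23, 13.0), (317.38, 250.23, 13.0)]
7mm lift would shift px [-0.02605797 -2.76056968]
top knob [(363.0, 258.35, 17.0), (362.9, 258.05, 20.0)]
top white [(380.74, 216.13, 31.0), (381.05, 215.92, 39.0)]
top timer [(240.21, 266.09, 34.0), (240.24, 266.24, 37.0)]
t 12.2 tcp [ 0.4857 -0.0999  0.2327] box [0.0031 0.1513] F [-0.4  0.1 -0.6] open 0.004 q [-0.42 -0.11  2.02  0.02  1.24 -0.45]
```

The knob is back at its starting pixel in both views, so the plunger is down and the cover is shut. Nothing is touching the robot, so I'm handing in.

```bash
python3 -c "
from plant import ctrl
print(ctrl.sign_off())"
```

```text
the job is handed in; nothing more can be done
None
```

The job was handed in at about 12 s of the 58 s allowed, with both used vials in the drop box, the cover shut and the plunger down. No verdict was reported.

**What I did**
1. I gripped the knob, pulled it up about 10 mm and slid the cover to its open stop. It travelled 78.5 mm, with 25 N against the stop.
2. I pushed both vials along the deck with the half-open fingers. The blue one dropped in first. The yellow one slid sideways about 8 mm, so I backed off, widened the jaws and pushed it in.
3. I pushed the knob from behind with closed fingers until the cover reached its shut stop, again at about 25 N, and then withdrew.

**What the last checks showed**
- **Vials:** both were seen lying in the hollow just before I closed the cover. They cannot be seen through the shut cover.
- **Cover and plunger:** the red dot on the knob is within 0.1 px of its starting place in the scene view and 0.3 px in the top view. A plunger still raised 7 mm would have shown as 2.8 px in the scene view.
- **Other things:** the white vial and the timer moved less than 0.4 px (about 1 mm) in the top view. The pink look-alike looks unmoved in the last pictures. I did not measure the dropper bottle, but the arm stayed clear of it.
- **Contact:** the tool is well clear of everything, with a force reading near zero.

No check failed. The two fixed cameras disagreed by about 4 mm at the start, so I went by the wrist camera, which fitted the box's given sizes to within a few millimetres.

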